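Press the next battery cell into the corner of the stacking fixture

ROBOT

A 6-joint arm with a two-finger parallel gripper is mounted at the origin on the work surface. World frame = base frame: x ahead of the robot, y to its left, z up, the work surface at z = 0. Lengths are in m, angles in rad, forces in N, time in s.
With the tool pointing down it reaches from about 0.425 to 0.95 m from the base axis. Payload 3.5 kg.
Tool frame: the origin (TCP) lies at the very end of the fingers, on their centre line; the grasp point (between the pads) lies 19 mm behind it (bot.grip_depth is the distance from the TCP to the grasp point, in m); z points along the fingers, y is the line along which they close (so a half turn about z gives the same grasp; the last joint's range is limited). The gripper opens to 85 mm and grips with 20 to 120 N. Pads are 22 mm wide; open, the fingers measure 114 mm over their backs; the gripper's body (76 mm by 85 mm) begins 54 mm behind the grasp point. The pads swing forward as they close: fully open they stand 13 mm farther back than shut.
Start: joints at [-1.254, 0.286, 1.577, -0, 1.279, -0.15], TCP at [0.304, -0.603, 0.231] pointing down, gripper open.
Joint ranges: [-2.77, 2.77], [-0.9, 2.22], [0.21, 2.48], [-1.53, 4.67], [0.24, 2.81], [-2.84, 2.84]. Speed limits (rad/s): [2.79, 2.79, 3.14, 3.14, 3.14, 3.14].

INTERFACE

Orientations are given as [roll, pitch, yaw] about the fixed x, y, z axes, in that order (R = Rz(yaw) Ry(pitch) Rx(roll)).
In Python, from station import bot, viewer gives the robot as it stands.
- The arm moves only by the shell command python3 -m pendant 'ROWS' [OPENING] [FORCE]. ROWS is JSON, one flat list of numbers, 6 for each row, row after row: the shift along the tool's x, y, z in mm, then the turn, a rotation vector about the tool's x, y, z in rad. A call has 1 to 10 rows; each row shifts and turns the commanded pose from where the row before left it, along the tool's axes as they then stand; what a row does not reach is not made up. A row lasts 1/10 s, in which the tool goes at most 50 mm and 8.59 degrees, less where a joint would pass 70% of its speed; a pose out of reach is approached as far as the arm can. A call with a gripper value outside its range is refused whole. OPENING is the finger opening in mm, from 0 to 85.4, set as the call begins (- or left out, the last holds). The fingers move at their own pace and stop on an object; FORCE is the grip in N (left out, the last holds). Time passes only in rows, so rows that do not move let the fingers close. It gives the time, the measured TCP pose, the force, the opening and the grip force at its end, in the units of the state.
- bot.get_state(): the state, without advancing time (a new reading comes with each control period).
- viewer.camera(name): name is "side" or "top" or "wrist"; returns (picture, depth): 384x512x3 uint8, red, green, blue; 384x512 float32, m along the optical axis (not along the pixel's ray), 0 where there is no reading.
- viewer.camera_info(name): a dict with "vertical_fov" (degrees; the focal length in pixels is half the picture's height over the tangent of half this angle, whatever the lens; pixels are square), "cx", "cy" (the principal point, pixels), "R" (3x3) and "t" (3): a world point X has camera coordinates R X + t. Camera axes: x right, y down, z forward; pixel columns grow to the right and rows downward; lengths in m; the calibration is good to about 2 mm. A picture is of the moment at which its call begins: read the wrist's pose just before it. camera_info takes no time and is no camera call; for the wrist camera it gives the pose at the moment of the call.
- bot.sign_off(): hands the job in; it is judged then, once.
Trained networks look in the newest picture that a camera, given by its name, has taken for a name from the list of things; names that differ only in an ending like _2 or _b are one class to them, and where a whole thing is asked for, a point or a joint stands for the part that bears it (a point fixed in the world has none). Each returns a list of dicts, best first, with "conf" (0 to 1); they miss things now and then, are a little off and sometimes report something else, mostly with a low value. They report only what shows in the picture. A call takes as long as a camera call. They do not tell look-alikes from the thing itself.
- viewer.search_frame(camera, query): "bbox" ([left, top, right, bottom] in pixels, round what is visible of it).
The state is a dict: "time": time; "q": joint angles; "joint_velocities": joint speeds; "tau": joint torques, N m; "ee_pos": TCP position; "ee_rot": TCP orientation; "force": force on the tool from outside, world axes, zero at the start; "ft_torque": the same for the moment, N m; "grip_width": finger opening in m; "grasp_force": force on a finger pad.
Only numpy, scipy, OpenCV 4.12 (cv2) and the standard library are available. Lean on these libraries where they do the work, as an engineer would, in place of code of your own. Each camera call takes 0.05 s, during which the arm holds its last target. There are 200 camera calls.

TASK

Stand the loose battery cell on the fixture plate as the next one in the row, squared up with its terminals alternating (its wide terminal pad on the side away from the fence, because the last cell of the row has its pad next to the fence). Press it firmly into the corner, broad face flat against the last cell and narrow side against the fence at once, and finish with the gripper still holding it pressed against both, as for a colleague who is about to tape it. Do not tip the cell over or ram it into the stops, and leave the tape roll, the mallet and the multimeter where they are.

Things in the scene. Friction and masses are not known exactly. Their poses are not given: they have to be found in the camera images.
- cell: The loose battery cell standing alone on the bench, about 480 g, smooth: an upright blue box with black top, 64 wide (its x), 27 thick (y), 130 high (z) without terminals. Origin: centre of its underside. On top, a flat aluminium pad 20 x 19, 4 high, towards -x and a thin steel stud, 8 across, 10 high, towards +x. Best gripped across the 64 near the top; jerked, it swings between the pads.
- cell_pad (a point): Centre of the top of the loose cell's wide terminal pad: 19 from the cell's mid-axis towards -x, 134 above its underside.
- cell_stud (a point): Top of the loose cell's thin stud: 21 from the cell's mid-axis towards +x, 140 above its underside.
- fixture: Fixed stacking fixture: an aluminium plate 180 (x) by 270 (y) by 12 thick. Origin: centre of its underside, on the bench. The fence runs along its far side (+x), the row of cells stands at its left end (+y); the plate right of the row (-y) is free. The next cell is home when its x, y, z axes are parallel to the fixture's and its origin lies at x 18, y 15.5, z 12 in the fixture's frame.
- fence: The fixture's side fence, a rigid steel bar 240 long and 10 thick standing 80 above the plate (top 92 above the bench), with a foot flange behind it (+x). Its stop face looks to the fixture's -x and lies at x = 50 in the fixture's frame. Origin and axes are those of the fixture.
- row: Three like cells taped one behind the other to an upright end plate, rigid, narrow sides on the fence, tops 142 above the bench, terminals up to 152. The broad face of the last one, the stop for the next cell, looks to the fixture's -y and lies at y = 29 in the fixture's frame, x -14 to 50. That cell's wide pad is at its fence end. Origin and axes are those of the fixture.
- seat_corner (a point): The corner point on top of the fixture plate (12 above the bench) where the fence's stop face and the last cell's broad face meet. Its axes are the fixture's: +x into the fence, +y into the row.
- tape_roll: Bystander: cream roll of tape lying flat, 104 across, 45 high. Origin: centre of its underside.
- mallet: Bystander: mallet with a dark head and a red handle lying on the bench. Origin on its underside, near its middle.
- multimeter: Bystander: orange and black multimeter lying face up, 70 x 140 x 36. Origin: centre of its underside.
Not all that is in view belongs to the job. Of the things that look like the cell, take the one that is nearest to the robot's base at the start.

How it is judged:
By the outcome, as a careful person would: the job done as asked, in the order asked, and still so for the second after the job is handed in, while the arm keeps its last pose, push and grip.
It also fails if it takes over 48 s, if anything falls off the work surface, if the arm or the gripper's body presses on something with over 40 N, if the wrist force passes 120 N, or if a joint passes its speed limit or range.

## Working session

There is one attempt and no reset: what is moved stays moved. The work goes in short steps, Python scripts to look and compute and a shell command to move; the robot and the scene stay as the last step left them, time stands still between calls to the robot, and variables do not carry over. Pictures are saved under pics/ and viewed, at most 10 in all, crops included, and the job is handed in when it is done.

```bash
mkdir -p pics; cat > h.py <<'E'
import numpy as np, cv2
from station import bot, viewer
def shot(n):
    p,d=viewer.camera(n); i=viewer.camera_info(n); return p,d,i
def pts(d,i):
    h,w=d.shape; f=h/2/np.tan(np.radians(i["vertical_fov"])/2)
    v,u=np.mgrid[:h,:w]; c=np.stack([(u-i["cx"])/f*d,(v-i["cy"])/f*d,d],-1)
    X=(c-np.array(i["t"]))@np.array(i["R"]); X[d<=0]=np.nan; return X
E
python3 - <<'E'
from h import *
ims=[]
for n in("top","side"):
    p,d,i=shot(n); np.savez(f"{n}0.npz",p=p,d=d,X=pts(d,i)); cv2.imwrite(f"pics/{n}0.png",p[...,::-1])
    for q in("cell","fixture","fence","row"): print(n,q,[(r["conf"],np.round(r["bbox"])) for r in viewer.search_frame(n,q)][:5])
s=bot.get_state(); print(s)
E
```

```text
top cell [(0.92, array([346., 168., 372., 196.])), (0.74, array([376., 184., 417., 207.])), (0.64, array([ 91., 220., 127., 268.])), (0.61, array([388., 220., 430., 242.])), (0.57, array([338., 217., 373., 237.]))]
top fixture [(0.76, array([159., 148., 266., 230.]))]
top fence [(0.67, array([163., 154., 253., 170.]))]
top row [(0.66, array([160., 166., 206., 204.]))]
side cell [(0.86, array([319., 108., 337., 153.])), (0.81, array([290., 118., 312., 158.])), (0.65, array([345., 122., 375., 156.])), (0.55, array([322., 136., 339., 182.])), (0.27, array([134., 293., 186., 365.]))]
side fixture [(0.94, array([152., 166., 261., 272.]))]
side fence [(0.8, array([162., 165., 225., 238.]))]
side row [(0.84, array([161., 194., 206., 258.]))]
{'time': 0.5, 'q': array([-1.25397428e+00,  2.86343168e-01,  1.57674176e+00, -3.83356094e-05,
        1.27859233e+00, -1.50013504e-01]), 'joint_velocities': array([-4.21295288e-04,  1.41939828e-05, -1.42835407e-03,  3.43829145e-05,
        6.38286807e-04, -7.56707864e-04]), 'tau': array([ 2.45555848e-04, -4.05461311e+01, -2.92556816e+01, -1.47919609e-04,
        1.09487431e-03, -2.97335170e-06]), 'ee_pos': array([ 0.30379233, -0.60273737,  0.23127341]), 'ee_rot': array([-3.14150351e+00,  2.36523174e-05,  4.66846593e-01]), 'force': array([-0.55214214, -0.18652879,  0.56636614]), 'ft_torque': array([ 0.02610904, -0.03094006, -0.02025423]), 'grasp_force': 0.0, 'grip_width': 0.0853503394900211}
```

View pics/top0.png

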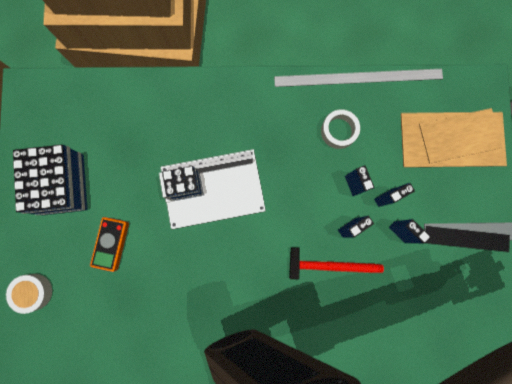

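View pics/side0.png

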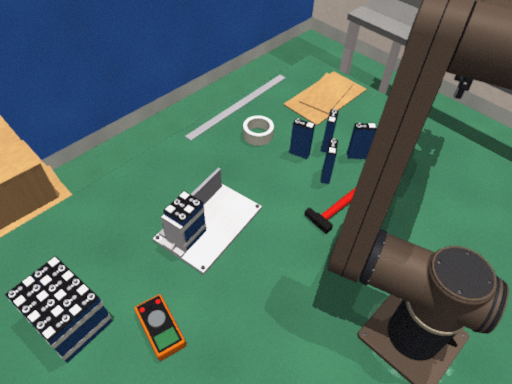

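The top view shows the fixture and row at (182,183), and four loose cells that look alike at (360,180), (395,195), (356,227) and (410,231). There is also a pack at (45,180). The side view shows the same four cells. I'll measure how far each is from the base.

```bash
python3 - <<'E'
from h import *
z=np.load("top0.npz"); X=z["X"]; p=z["p"].astype(int)
m=((X[...,2]>.115)&(X[...,2]<.16)).astype(np.uint8)
n,l,s,c=cv2.connectedComponentsWithStats(m)
for k in range(1,n):
    if s[k,4]<60: continue
    P=X[l==k]; top=P[(P[:,2]>.12)]
    r=cv2.minAreaRect((top[:,:2]*1000).astype(np.float32))
    print(np.round(c[k]),s[k,4],np.round(r[0]),np.round(r[1]),round(r[2],1),"R",round(np.hypot(*r[0])), "z",np.round(np.nanpercentile(P[:,2],[10,50,90,99]),3))
# fixture plate & fence
g=(X[...,2]>.006)&(X[...,2]<.02)
sub=np.zeros_like(g); sub[145:232,155:270]=1
P=X[g&sub]; print("plate",cv2.minAreaRect((P[:,:2]*1000).astype(np.float32)))
P=X[(X[...,2]>.083)&(X[...,2]<.1)&sub]; print("fence",cv2.minAreaRect((P[:,:2]*1000).astype(np.float32)))
print(X[200,230],X[60+180,300],np.linalg.norm(viewer.camera_info("top")["t"]))
c=z["p"][150:255,330:440]; cv2.imwrite("pics/crop0.png",cv2.resize(c,None,fx=6,fy=5.6,interpolation=cv2.INTER_CUBIC)[...,::-1])
E
```

```text
[ 41. 179.] 3383 [598. 561.] [163. 132.] 6.0 R 820 z [0.128 0.131 0.136 0.141]
[364. 179.] 295 [ 588. -269.] [64. 28.] 19.2 R 647 z [0.124 0.13  0.135 0.141]
[179. 182.] 957 [585. 209.] [65. 92.] 10.2 R 621 z [0.128 0.142 0.147 0.152]
[401. 193.] 288 [ 550. -362.] [27. 65.] 28.0 R 658 z [0.126 0.131 0.135 0.142]
[360. 226.] 286 [ 465. -253.] [27. 64.] 33.2 R 529 z [0.127 0.131 0.135 0.139]
[417. 231.] 319 [ 451. -398.] [64. 28.] 44.8 R 601 z [0.124 0.13  0.135 0.14 ]
plate ((583.1484985351562, 136.93850708007812), (319.3473205566406, 238.89524841308594), 86.35525512695312)
fence ((614.7334594726562, 138.5827178955078), (66.58170318603516, 245.80450439453125), 32.7169189453125)
[0.54768301 0.08347004 0.01026391] [ 0.43209057 -0.11341356  0.00372627] 1.2314813011420045
```

View pics/crop0.png

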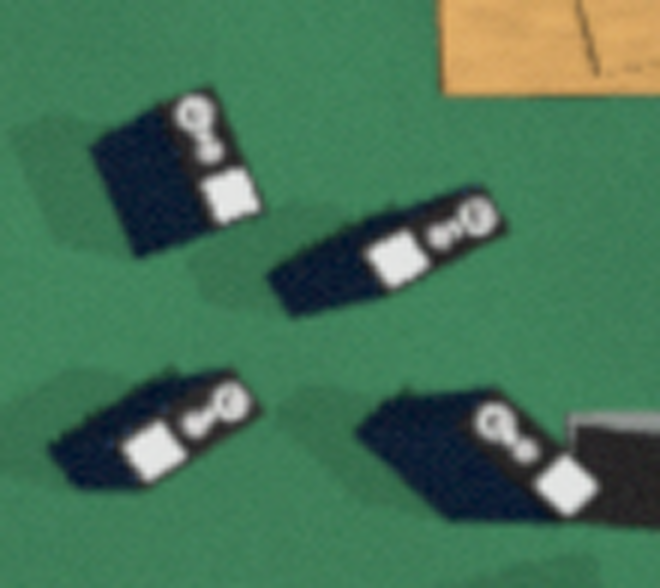

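I choose the lower-left cell at top pixel (360,226). It is nearest to the base at 0.529 m, against 0.601, 0.647 and 0.658 m for the others. In the crop its pad is at (155,452) and its stud at (230,402), so its +x axis points to about -57° in the world. I'll move above it.

```bash
python3 -m pendant '[15,-12,0,0,0,0, 30,-24,0,0,0,0, 35,-28,0,0,0,0, 35,-28,0,0,0,0, 35,-28,0,0,0,0, 35,-28,0,0,0,0, 35,-28,0,0,0,0, 35,-28,0,0,0,0, 30,-24,0,0,0,0, 16,-12,0,0,0,-0.113]' 85
python3 - <<'E'
from h import *
p,d,i=shot("wrist"); X=pts(d,i); np.savez("w1.npz",p=p,d=d,X=X); cv2.imwrite("pics/w1.png",p[...,::-1])
s=bot.get_state(); print(s["ee_pos"],s["ee_rot"],s["q"])
m=((X[...,2]>.115)&(X[...,2]<.16)).astype(np.uint8)
n,l,st,c=cv2.connectedComponentsWithStats(m)
for k in range(1,n):
    if st[k,4]<200: continue
    P=X[l==k]; r=cv2.minAreaRect((P[:,:2]*1000).astype(np.float32)); print(np.round(c[k]),st[k,4],r,np.round(np.percentile(P[:,2],[5,50,95]),3))
E
```

```text
time: 1.5
ee_pos: [0.4654, -0.2502, 0.2316]
ee_rot: [3.142, -0.001, 0.585]
force: [-0.6, -0.0, 0.5]
grip_width: 0.0849
grasp_force: 0.0
[ 0.46613946 -0.24877573  0.2316485 ] [-3.14096507e+00 -2.14308227e-03  5.91046075e-01] [-0.68345597 -0.03960752  1.93480462  0.00235583  1.2463709   0.29554268]
[380.  55.] 4734 ((589.8580322265625, -267.6408386230469), (63.78455352783203, 27.641071319580078), 20.240589141845703) [0.121 0.131 0.136]
[443. 178.] 3623 ((551.650634765625, -360.901123046875), (27.04631805419922, 65.2885513305664), 28.461856842041016) [0.12  0.131 0.136]
[260. 192.] 3322 ((466.68017578125, -253.32537841796875), (27.179462432861328, 63.243553161621094), 33.04368209838867) [0.122 0.131 0.136]
[401. 266.] 366 ((478.17974853515625, -385.25653076171875), (26.233863830566406, 13.109122276306152), 86.69876861572266) [0.116 0.128 0.131]
```

View pics/w1.png

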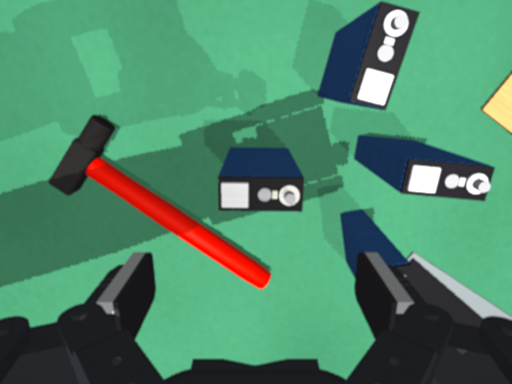

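The wrist view shows the chosen cell at (260,192), with its pad at (233,195) on the left and its stud at (290,195). It stands at (0.4667, -0.2533) m with the grip line at 33°. I'll descend and then check.

```bash
python3 -m pendant '[1,1,0,0,0,0, 0,0,15,0,0,0, 0,0,30,0,0,0, 0,0,35,0,0,0, 0,0,30,0,0,0, 0,0,20,0,0,0, 0,0,11,0,0,0, 0,0,0,0,0,0, 0,0,0,0,0,0]'
```

```text
time: 2.45
ee_pos: [0.4661, -0.2541, 0.0907]
ee_rot: [3.141, -0.0, 0.579]
force: [-0.6, -0.2, 0.7]
grip_width: 0.0849
grasp_force: 0.0
```

```bash
python3 -m pendant '[0,0,0,0,0,0, 0,0,0,0,0,0, 0,0,0,0,0,0, 0,0,0,0,0,0, 0,0,0,0,0,0, 0,0,0,0,0,0, 0,0,0,0,0,0, 0,0,0,0,0,0]' 50 60
```

```text
time: 3.25
ee_pos: [0.4672, -0.2543, 0.0922]
ee_rot: [3.138, -0.001, 0.58]
force: [-0.6, -1.2, 5.9]
grip_width: 0.0631
grasp_force: 68.6
```

```bash
python3 -m pendant '[0,0,-3,0,0,0, 0,0,-8,0,0,0, 0,0,-14,0,0,0, 0,0,-20,0,0,0, 0,0,-20,0,0,0, 0,0,-16,0,0,0, 0,0,-12,0,0,0, 0,0,-5,0,0,0, 0,0,-2,0,0,0, 0,0,0,0,0,0]'; python3 - <<'E'
from h import *
# fixture from top view, row top + fence top
X=np.load("top0.npz")["X"]
sub=np.zeros(X.shape[:2],bool); sub[145:232,155:270]=1
a=np.radians(10.2)
for lo,hi,nm in((.137,.158,"row"),(.086,.096,"fence"),(.008,.016,"plate")):
    P=X[sub&(X[...,2]>lo)&(X[...,2]<hi)][:,:2]*1000
    m=np.zeros(0)
    print(nm,len(P),cv2.minAreaRect(P.astype(np.float32)))
    for ang in(9,10,11):
        a=np.radians(ang);u=P@np.array([np.cos(a),np.sin(a)]);v=P@np.array([-np.sin(a),np.cos(a)])
        print(ang,np.round(np.percentile(u,[0,1,5,50,95,99,100])),np.round(np.percentile(v,[0,1,5,50,95,99,100])))
E
```

```text
time: 4.25
ee_pos: [0.4656, -0.253, 0.1898]
ee_rot: [-3.141, 0.0, 0.58]
force: [0.9, -0.7, -4.5]
grip_width: 0.0634
grasp_force: 67.6
row 801 ((586.0051879882812, 204.27911376953125), (64.90806579589844, 81.2224349975586), 10.541977882385254)
9 [577. 579. 581. 610. 639. 642. 643.] [ 69.  70.  73. 109. 146. 149. 150.]
10 [580. 581. 583. 612. 640. 643. 645.] [ 59.  59.  62.  98. 135. 138. 140.]
11 [582. 582. 585. 614. 642. 645. 647.] [ 48.  49.  52.  88. 124. 128. 129.]
fence 261 ((615.19580078125, 137.9056396484375), (66.51510620117188, 244.19241333007812), 32.68973922729492)
9 [578. 578. 579. 649. 654. 655. 656.] [-83. -81. -75.   4.  93. 143. 151.]
10 [580. 580. 581. 648. 654. 655. 655.] [-95. -93. -87.  -7.  83. 132. 141.]
11 [581. 582. 582. 648. 654. 655. 655.] [-106. -104.  -98.  -19.   73.  122.  130.]
plate 3752 ((600.1032104492188, 136.08538818359375), (220.5209503173828, 270.065673828125), 10.121535301208496)
9 [501. 505. 510. 564. 644. 683. 724.] [-96. -93. -85.  16. 155. 170. 176.]
10 [504. 505. 510. 564. 644. 683. 725.] [-105. -103.  -96.    6.  146.  161.  165.]
11 [503. 506. 511. 565. 643. 684. 726.] [-116. -114. -106.   -4.  136.  151.  155.]
```

The cell is held: opening 63 mm, grip 68 N, and the load matches its weight. I'll carry it smoothly to hover over the free part of the plate, then turn it.

```bash
python3 -m pendant '[4,-3,-3,0,0,0, 10,-8,-5,0,0,0, 18,-15,-6,0,0,0, 26,-21,-6,0,0,0, 30,-25,-6,0,0,0, 30,-25,-6,0,0,0, 30,-25,-5,0,0,0, 30,-25,-3,0,0,0, 30,-25,0,0,0,0, 26,-21,0,0,0,0]' && python3 -m pendant '[22,-18,0,0,0,0, 16,-13,0,0,0,0, 12,-10,0,0,0,0, 7,-6,0,0,0,0, 4,-3,0,0,0,-0.02, 0,0,0,0,0,-0.05, 0,0,0,0,0,-0.09, 0,0,0,0,0,-0.12, 0,0,0,0,0,-0.12, 0,0,0,0,0,-0.12]' && python3 -m pendant '[0,0,0,0,0,-0.12, 0,0,0,0,0,-0.12, 0,0,0,0,0,-0.12, 0,0,0,0,0,-0.12, 0,0,0,0,0,-0.09, 0,0,0,0,0,-0.05, 0,0,0,0,0,-0.03, 0,0,0,0,0,0, 0,0,0,0,0,0, 0,0,0,0,0,0]'
python3 - <<'E'
from h import *
s=bot.get_state(); print(s["ee_pos"],s["ee_rot"],s["q"])
for n in("wrist","top","side"):
    p,d,i=shot(n); np.savez(n+"2.npz",p=p,d=d,X=pts(d,i)); cv2.imwrite(f"pics/{n}2.png",p[...,::-1])
E
```

```text
time: 5.25
ee_pos: [0.556, 0.0395, 0.2305]
ee_rot: [-3.141, -0.0, 0.581]
force: [0.9, -0.3, -4.3]
grip_width: 0.0633
grasp_force: 67.5
time: 6.25
ee_pos: [0.5795, 0.1108, 0.2303]
ee_rot: [-3.141, 0.001, 1.104]
force: [-0.7, 0.5, -4.0]
grip_width: 0.0634
grasp_force: 67.6
time: 7.25
ee_pos: [0.5796, 0.1115, 0.2303]
ee_rot: [-3.142, 0.0, 1.749]
force: [0.6, 0.9, -4.9]
grip_width: 0.0628
grasp_force: 67.6
[0.5796335  0.11148231 0.23032634] [-3.14158104e+00  5.82530604e-05  1.74920194e+00] [ 1.82514091e-02  1.02333630e-01  1.79165385e+00 -6.26000070e-05
  1.24760735e+00 -1.60134327e-01]
```

View pics/wrist2.png

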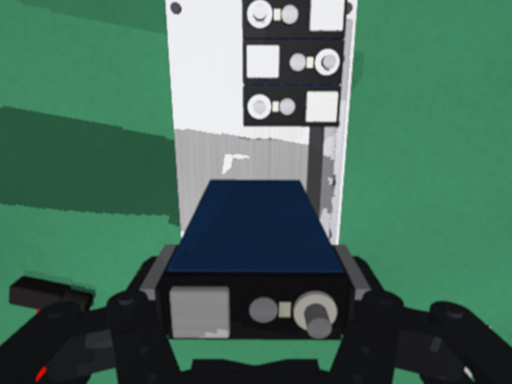

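The wrist view shows the row at the top, with the last cell's pad at (322,106) beside the fence. The held cell is at the bottom with its pad on the left, away from the fence, and its stud on the right. I'll measure both precisely.

```bash
python3 - <<'E'
from h import *
z=np.load("wrist2.npz");X=z["X"]*1000
def plane(P):
    c=np.median(P,0)
    for _ in range(4):
        n=np.linalg.svd(P-P.mean(0),full_matrices=False)[2][-1]; r=(P-P.mean(0))@n; P=P[np.abs(r)<max(1,2*r.std())]
    return n*np.sign(n[1] if abs(n[1])>.5 else n[2]),P.mean(0)
n,c=plane(X[195:265,225:300].reshape(-1,3)); print("held broad face n",n,"yaw",np.degrees(np.arctan2(-n[0],n[1])),"c",c)
P=X[:135,235:362].reshape(-1,3)
T=P[(P[:,2]>139)&(P[:,2]<157)]; r=cv2.minAreaRect(T[:,:2].astype(np.float32)); print("row",r,cv2.boxPoints(r))
P=X[:235,160:350].reshape(-1,3)
for a in np.radians([9.5,10,10.5]):
    U=np.array([np.cos(a),np.sin(a)]);V=np.array([-U[1],U[0]])
    F=P[(P[:,2]>86)&(P[:,2]<97)]; u=F[:,:2]@U; print("fence u",np.round(np.percentile(u,[1,5,25,50,75,95,99]),1),len(F))
    print(" row u",np.round(np.percentile(T[:,:2]@U,[0.5,2,98,99.5]),1)," v",np.round(np.percentile(T[:,:2]@V,[.5,2]),1))
# fence top line fit
F=P[(P[:,2]>89)&(P[:,2]<95)]; a=np.radians(10);F=F[np.abs(F[:,:2]@[np.cos(a),np.sin(a)]-650)<7]
l=cv2.fitLine(F[:,:2].astype(np.float32),cv2.DIST_HUBER,0,.01,.01).ravel(); print("fence yaw",np.degrees(np.arctan2(-l[0],l[1])),F[:,2].mean(),np.ptp(F[:,:2],axis=0))
# held top
H=X[255:340,160:350].reshape(-1,3);H=H[np.abs(H[:,2]-268)<8]; print("held z",np.percentile(H[:,2],[5,50,95]),cv2.minAreaRect(H[:,:2].astype(np.float32)))
t=np.load("top2.npz")["X"]*1000
for nm in("top0","top2"):
  t=np.load(nm+".npz")["X"]*1000; q=t[145:175,155:260].reshape(-1,3); F=q[(q[:,2]>86)&(q[:,2]<97)];F=F[np.abs(F[:,:2]@[np.cos(a),np.sin(a)]-650)<7]
  l=cv2.fitLine(F[:,:2].astype(np.float32),cv2.DIST_HUBER,0,.01,.01).ravel(); print(nm,"fence yaw",np.degrees(np.arctan2(-l[0],l[1])),len(F))
E
```

```text
Traceback (most recent call last):
numpy.linalg.LinAlgError: SVD did not converge
```

NaNs (no depth reading) broke the fit, so I'll drop them.

```bash
python3 - <<'E'
from h import *
z=np.load("wrist2.npz");X=z["X"]*1000
ok=lambda P:P[np.isfinite(P).all(1)]
def plane(P):
    for _ in range(4):
        n=np.linalg.svd(P-P.mean(0),full_matrices=False)[2][-1]; r=(P-P.mean(0))@n; P=P[np.abs(r)<max(1,2*r.std())]
    return n*np.sign(n[1]),P.mean(0)
B=ok(X[195:265,225:300].reshape(-1,3)); print("valid",len(B))
if len(B)>100:
    n,c=plane(B); print("held broad face n",n,"yaw",np.degrees(np.arctan2(-n[0],n[1])),"c",c)
P=ok(X[:135,235:362].reshape(-1,3))
T=P[(P[:,2]>139)&(P[:,2]<157)]; r=cv2.minAreaRect(T[:,:2].astype(np.float32)); print("row",r)
P=ok(X[:235,160:350].reshape(-1,3))
for a in np.radians([9.5,10,10.5]):
    U=np.array([np.cos(a),np.sin(a)]);V=np.array([-U[1],U[0]])
    F=P[(P[:,2]>86)&(P[:,2]<97)]; u=F[:,:2]@U; print("fence u",np.round(np.percentile(u,[1,5,25,50,75,95,99]),1),len(F))
    print(" row u",np.round(np.percentile(T[:,:2]@U,[0.5,2,98,99.5]),1)," v",np.round(np.percentile(T[:,:2]@V,[.5,2]),1))
a=np.radians(10)
H=ok(X[255:340,160:350].reshape(-1,3));print(len(H));H=H[np.abs(H[:,2]-268)<8]
if len(H)>50: print("held z",np.percentile(H[:,2],[5,50,95]),cv2.minAreaRect(H[:,:2].astype(np.float32)))
for nm,sl in(("top0",np.s_[145:175,155:260]),("top2",np.s_[145:175,155:260]),("wrist2",np.s_[:235,160:350]),("side2",np.s_[150:245,150:240])):
  q=ok((np.load(nm+".npz")["X"]*1000)[sl].reshape(-1,3)); F=q[(q[:,2]>86)&(q[:,2]<97)];F=F[np.abs(F[:,:2]@[np.cos(a),np.sin(a)]-650)<7]
  if len(F)<20: continue
  l=cv2.fitLine(F[:,:2].astype(np.float32),cv2.DIST_HUBER,0,.01,.01).ravel(); print(nm,"fence yaw",np.degrees(np.arctan(-l[0]/l[1])),len(F))
E
```

```text
valid 5231
held broad face n [-0.17061996  0.98533558 -0.00161806] yaw 9.823879794426778 c [580.1452985  124.18310584 225.67523045]
row ((587.0050048828125, 200.93453979492188), (63.69356155395508, 75.00254821777344), 10.082210540771484)
fence u [644.8 645.1 646.8 649.7 652.4 654.5 655.1] 1328
 row u [581.1 581.8 642.4 643.4]  v [64.2 65.5]
fence u [645.2 645.3 646.9 649.9 652.4 654.6 655.2] 1328
 row u [581.8 582.7 643.3 644.3]  v [58.8 60.1]
fence u [645.2 645.4 647.  649.9 652.5 654.7 655.2] 1328
 row u [582.6 583.5 644.1 645.1]  v [53.4 54.7]
16091
held z [262.6154044  269.31587879 273.5377246 ] ((578.9806518554688, 110.6605453491211), (69.7107925415039, 28.074745178222656), 10.071168899536133)
top0 fence yaw 10.036031 239
top2 fence yaw 11.977369 76
wrist2 fence yaw 11.316637 1328
side2 fence yaw 11.876549 49
```

The fixture yaw is about 10.1° and the held cell is aligned to within about 0.3° and plumb. The gaps are about 37 mm to the row (tool +x) and 23 mm to the fence (tool +y), with about 126 mm to lower. I'll descend most of the way, then close to about 4 mm on both sides.

```bash
python3 -m pendant '[0,0,3,0,0,0, 0,0,9,0,0,0, 0,0,15,0,0,0, 0,0,20,0,0,0, 0,0,22,0,0,0, 0,0,20,0,0,0, 0,0,15,0,0,0, 0,0,9,0,0,0, 0,0,5,0,0,0, 0,0,2,0,0,0]' && python3 -m pendant '[1,1,0,0,0,0, 3,2,0,0,0,0, 5,3,0,0,0,0, 6,4,0,0,0,0, 6,3,0,0,0,0, 5,3,0,0,0,0, 4,2,0,0,0,0, 2,1,0,0,0,0, 1,0,0,0,0,0, 0,0,0,0,0,0]'
```

```text
time: 8.4
ee_pos: [0.5798, 0.1116, 0.1101]
ee_rot: [-3.142, 0.0, 1.75]
force: [0.0, 0.3, -4.5]
grip_width: 0.0631
grasp_force: 67.6
time: 9.4
ee_pos: [0.5923, 0.1475, 0.1102]
ee_rot: [-3.141, 0.0, 1.75]
force: [-0.6, -0.2, -3.6]
grip_width: 0.0631
grasp_force: 67.6
```

```bash
python3 -m pendant '[0,0,1,0,0,0, 0,0,1,0,0,0, 0,0,1,0,0,0, 0,0,1,0,0,0, 0,0,0.5,0,0,0, 0,0,0.5,0,0,0, 0,0,0,0,0,0, 0,0,0,0,0,0]'; python3 - <<'E'
from h import *
p,d,i=shot("side"); cv2.imwrite("pics/side3.png",cv2.resize(p[120:280,130:290],None,fx=3.5,fy=3.5)[...,::-1])
s=bot.get_state();print(s["ee_pos"],s["ee_rot"],s["force"],s["ft_torque"])
E
```

```text
time: 10.2
ee_pos: [0.5925, 0.1475, 0.1053]
ee_rot: [3.142, -0.0, 1.75]
force: [-0.1, 0.2, -4.5]
grip_width: 0.0632
grasp_force: 67.6
[0.59250058 0.14750611 0.10538949] [ 3.14145761e+00 -1.03389305e-05  1.74977214e+00] [ 0.62325812  0.04719335 -4.01186253] [-0.01584691 -0.01800564 -0.03895299]
```

View pics/side3.png

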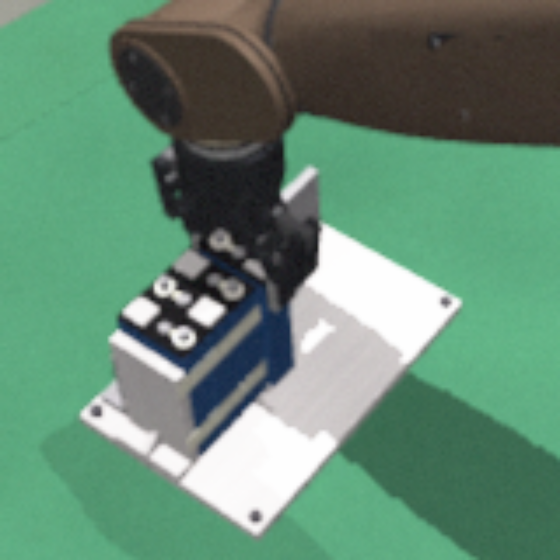

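The side view shows the cell held upright just in front of the row, around (280,320). It is still hanging at -4 N. I'll lower it gently until it touches the plate.

```bash
python3 -m pendant '[0,0,0.5,0,0,0, 0,0,0.5,0,0,0, 0,0,0,0,0,0, 0,0,0,0,0,0]'; python3 -m pendant '[0,0,0.5,0,0,0, 0,0,0,0,0,0, 0,0,0,0,0,0]'
```

```text
time: 10.65
ee_pos: [0.5924, 0.1475, 0.1043]
ee_rot: [-3.142, -0.0, 1.75]
force: [1.0, 0.4, -3.2]
grip_width: 0.0631
grasp_force: 67.7
time: 10.95
ee_pos: [0.5926, 0.1475, 0.1042]
ee_rot: [3.141, 0.0, 1.75]
force: [-0.7, -0.5, -0.1]
grip_width: 0.0631
grasp_force: 67.8
```

It touches the plate. Next I'll creep towards the row (tool +x).

```bash
python3 -m pendant '[0.5,0,0.3,0,0,0, 0.5,0,0,0,0,0, 0.5,0,0,0,0,0, 0.5,0,0,0,0,0, 0.5,0,0,0,0,0, 0.5,0,0,0,0,0, 0,0,0,0,0,0]'; python3 -m pendant '[0.5,0,0,0,0,0, 0.5,0,0,0,0,0, 0,0,0,0,0,0]'; python3 -m pendant '[0.5,0,0,0,0,0, 0,0,0,0,0,0]'
```

```text
time: 11.65
ee_pos: [0.5927, 0.1503, 0.1042]
ee_rot: [3.14, 0.001, 1.75]
force: [0.7, -3.9, 2.1]
grip_width: 0.0632
grasp_force: 68.2
time: 11.95
ee_pos: [0.5926, 0.1503, 0.1042]
ee_rot: [3.14, 0.002, 1.75]
force: [1.8, -6.2, 2.6]
grip_width: 0.063
grasp_force: 68.3
time: 12.15
ee_pos: [0.5926, 0.1503, 0.1042]
ee_rot: [3.14, 0.003, 1.751]
force: [1.7, -7.7, 1.9]
grip_width: 0.0633
grasp_force: 68.3
```

Touching the row. Now towards the fence (tool +y).

```bash
python3 -m pendant '[0,0.5,0,0,0,0, 0,0.5,0,0,0,0, 0,0.5,0,0,0,0, 0,0.5,0,0,0,0, 0,0.5,0,0,0,0, 0,0.5,0,0,0,0, 0,0,0,0,0,0]'; python3 -m pendant '[0,0.5,0,0,0,0, 0,0.5,0,0,0,0, 0,0,0,0,0,0]'; python3 -m pendant '[0,0.5,0,0,0,0, 0,0.5,0,0,0,0, 0,0,0,0,0,0]'
```

```text
time: 12.85
ee_pos: [0.5934, 0.1505, 0.1043]
ee_rot: [-3.136, 0.003, 1.751]
force: [-5.2, -8.2, 8.7]
grip_width: 0.063
grasp_force: 69.0
time: 13.15
ee_pos: [0.5942, 0.1506, 0.1043]
ee_rot: [-3.136, 0.003, 1.751]
force: [-5.7, -8.1, 8.2]
grip_width: 0.0633
grasp_force: 69.0
time: 13.45
ee_pos: [0.5952, 0.1508, 0.1043]
ee_rot: [-3.136, 0.003, 1.751]
force: [-5.6, -9.6, 8.4]
grip_width: 0.063
grasp_force: 69.1
```

```bash
python3 -m pendant '[0,0.5,0,0,0,0, 0,0.5,0,0,0,0, 0,0,0,0,0,0]'; python3 -m pendant '[0,0.5,0,0,0,0, 0,0.5,0,0,0,0, 0,0,0,0,0,0]';  python3 -m pendant '[0,0.5,0,0,0,0, 0,0.5,0,0,0,0, 0,0,0,0,0,0]'
```

```text
time: 13.75
ee_pos: [0.5961, 0.151, 0.1043]
ee_rot: [-3.136, 0.003, 1.752]
force: [-5.6, -8.3, 8.4]
grip_width: 0.0633
grasp_force: 69.1
time: 14.05
ee_pos: [0.5968, 0.1511, 0.1043]
ee_rot: [-3.135, 0.003, 1.752]
force: [-6.5, -9.1, 8.3]
grip_width: 0.063
grasp_force: 69.2
time: 14.35
ee_pos: [0.5969, 0.1511, 0.1044]
ee_rot: [-3.132, 0.004, 1.752]
force: [-11.4, -10.1, 11.3]
grip_width: 0.0627
grasp_force: 69.4
```

Fence contact, but the tool has tilted 0.5°, so the cell's bottom lags. I'll ease the downward load and turn to bring the foot into the corner.

```bash
python3 -m pendant '[0,0,-0.5,0,0,0, 0,0,0,-0.005,0.003,0, 0,0,0,-0.005,0.003,0, 0,0,0,0,0,0]'; python3 -m pendant '[0,0.5,0,-0.005,0.003,0, 0,0,0,0,0,0, 0,0,0,0,0,0]'; python3 -c "
from station import bot;s=bot.get_state();print(s['ee_rot'],s['force'],s['ft_torque'])"
```

```text
time: 14.75
ee_pos: [0.5967, 0.1512, 0.1042]
ee_rot: [3.141, -0.003, 1.751]
force: [-7.8, -8.7, 7.7]
grip_width: 0.0631
grasp_force: 69.2
time: 15.05
ee_pos: [0.5967, 0.1512, 0.1041]
ee_rot: [3.139, -0.006, 1.752]
force: [-7.8, -8.0, 9.5]
grip_width: 0.0631
grasp_force: 69.3
[ 3.1386358  -0.00550759  1.75162574] [-7.81214713 -7.99521453  9.51859357] [-1.84647088  2.00317307  0.14408279]
```

```bash
python3 -m pendant '[0.5,0.5,0,0.002,-0.003,0, 0.5,0.5,0,0,-0.002,0, 0.5,0.5,0,0,0,0, 0,0,0,0,0,0, 0,0,0,0,0,0]'; python3 -m pendant '[0.5,0.5,0,0,0,0, 0.5,0.5,0,0,0,0, 0,0,0,0,0,0, 0,0,0,0,0,0]'
python3 - <<'E'
from h import *
s=bot.get_state();print(s["ee_pos"],s["ee_rot"],s["force"],s["ft_torque"])
p,d,i=shot("wrist"); np.savez("w4.npz",p=p,d=d,X=pts(d,i)); cv2.imwrite("pics/w4.png",p[...,::-1])
p,d,i=shot("top"); np.savez("t4.npz",p=p,d=d,X=pts(d,i))
E
```

```text
time: 15.55
ee_pos: [0.5968, 0.1512, 0.1042]
ee_rot: [-3.139, 0.002, 1.753]
force: [-14.9, -14.8, 13.1]
grip_width: 0.0631
grasp_force: 69.6
time: 15.95
ee_pos: [0.5969, 0.1512, 0.1042]
ee_rot: [-3.136, 0.004, 1.753]
force: [-16.8, -18.5, 15.6]
grip_width: 0.063
grasp_force: 69.8
[0.59686856 0.15118762 0.10422978] [-3.13623144  0.00424387  1.75338585] [-16.80146501 -18.53720066  15.56315693] [-2.63400929  2.40287904  0.38578561]
```

View pics/w4.png

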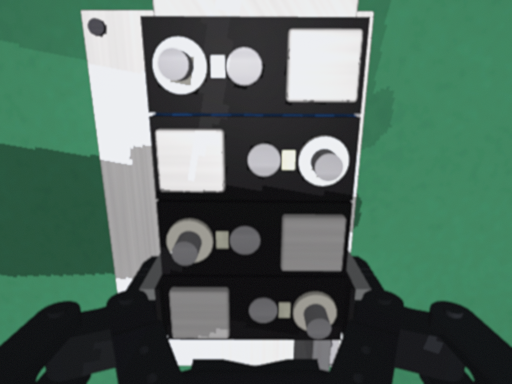

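The wrist view shows the held cell (pad at (200,312), stud at (318,315)) snug behind the last cell (pad at (313,242)), with no visible gap. Both presses are about 17 N. I'll trim the small tilt and check the face slopes.

```bash
python3 -m pendant '[0,0,-0.3,-0.003,0.002,0, 0,0,0,-0.002,0.002,0, 0,0,0,0,0,0, 0,0,0,0,0,0, 0,0,0,0,0,0]'
python3 - <<'E'
from h import *
s=bot.get_state();print(s["ee_pos"],s["ee_rot"],s["force"])
p,d,i=shot("wrist");X=pts(d,i)*1000
a=np.radians(10.1);R=np.array([[np.cos(a),np.sin(a),0],[-np.sin(a),np.cos(a),0],[0,0,1]])
Y=X@R.T; f=384/2/np.tan(np.radians(i["vertical_fov"])/2)
def edge(y0,y1,x0,x1):
    B=Y[y0:y1,x0:x1].reshape(-1,3);B=B[np.isfinite(B).all(1)&(abs(B[:,2]-142)<2.5)]
    A=np.c_[B[:,:2]-B[:,:2].mean(0),np.ones(len(B))];print(np.round(np.degrees(np.linalg.lstsq(A,B[:,2],rcond=None)[0][:2]),2),B[:,2].mean(),"u",np.round(np.percentile(B[:,0],[1,99]),1),"v",np.round(np.percentile(B[:,1],[1,99]),1),len(B))
edge(278,338,172,342); edge(203,272,165,345); edge(120,198,155,352)
E
```

```text
time: 16.55
ee_pos: [0.5968, 0.1513, 0.1042]
ee_rot: [-3.14, 0.0, 1.753]
force: [-13.4, -18.8, 13.3]
grip_width: 0.063
grasp_force: 69.8
[0.59682472 0.1512741  0.10420721] [-3.14037214e+00  1.03422244e-04  1.75307830e+00] [-13.40222418 -18.77754378  13.29972395]
[0.02 0.1 ] 143.07045680603747 u [586.6 643.9] v [31.4 55.9] 6021
[-0.04  0.12] 143.04279115332204 u [583.7 641.7] v [58.3 83. ] 7475
[0.16 0.08] 143.05435259715145 u [582.5 642.7] v [ 84.9 109.1] 9299
```

The tops match the row in height (143.07 and 143.04 mm) and are level. The tool is vertical, with about 16 N on each stop. A short settle check, then I hand in.

```bash
python3 -m pendant '[0,0,0,0,0,0, 0,0,0,0,0,0, 0,0,0,0,0,0, 0,0,0,0,0,0, 0,0,0,0,0,0]' && python3 -c "
from station import bot;print(bot.sign_off())"
```

```text
time: 17.1
ee_pos: [0.5968, 0.1513, 0.1042]
ee_rot: [-3.14, 0.0, 1.753]
force: [-14.0, -17.5, 12.5]
grip_width: 0.0631
grasp_force: 69.8
the job is handed in; nothing more can be done
None
```

The loose cell nearest the base is standing in the corner with its pad away from the fence, still gripped and pressed with about 16 N against both the last cell and the fence; I handed the job in at about 17 s, and the hand-in returned no verdict.

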